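# Test and re-arm the conveyor stop

## Robot

A 7-joint arm with a two-finger parallel gripper is mounted at the origin on a cart in front of the work surface, level with it; the furniture and walls round the work are solid. World frame = base frame: x ahead of the robot, y to its left, z up, the work surface at z = 0. Lengths are in m, angles in degrees, forces in N, time in s.
With the tool pointing down it reaches from about 0.35 to 0.9 m from the base axis. Payload 8.1 kg.
Tool frame: the origin (TCP) lies between the finger pads; the fingertips stand 14 mm ahead of it and the grasp point (between the pads) lies 5 mm behind it; z points along the fingers, y is the line along which they close (so a half turn about z gives the same grasp; the last joint's range is limited). The gripper opens to 85 mm and grips with 20 to 120 N. Pads are 22 mm wide; open, the fingers measure 114 mm over their backs; the gripper's body (76 mm by 85 mm) begins 54 mm behind the grasp point. The pads swing forward as they close: fully open they stand 13 mm farther back than shut.
Start: joints at [70.038, 24.895, 1.432, 90.138, -0.665, 64.973, -4.303], TCP at [0.152, -0.606, 0.245] pointing down, gripper open.
Joint ranges: [-149.89, 149.89], [-25.12, 119.58], [-72.63, 75.52], [4.76, 147.25], [-75.54, 255.54], [6.69, 114.76], [-157.13, 157.13]. Speed limits (degrees/s): [127.2, 127.2, 172.46, 172.46, 180, 180, 180].

## Interface

Orientations are given as a 3x3 rotation matrix whose columns are the frame's x, y, z axes.
In Python, from plant import arm gives the robot as it stands.
- The arm moves only by the tool step_arm, never from a script. Its argument "commands" is text: rows parted by semicolons, each of 4 numbers parted by spaces: the shift along the world's x, y, z in m, then the turn about the world's z in degrees. A call has exactly 10 rows; each row is the pose to reach, as a shift and turn from the pose commanded when the call began; what a row does not reach only later rows make up. A row lasts 1/12 s, in which the tool goes at most 41.7 mm and 7.16 degrees, less where a joint would pass 70% of its speed; a pose out of reach is approached as far as the arm can. A call with a gripper value outside its range is refused whole. "claw" is the gripper's target within -1 to 1 (shut at 1, half-way at 0, fully open at -1), set as the call begins (left out, the last holds). The fingers move at their own pace and stop on an object; "grip_force" is the grip in N (left out, the last holds). Time passes only in rows, so rows that repeat a pose let the fingers close, or fill a call up. It gives the time, the measured TCP pose, the force, the opening and the grip force at its end, in the units of the state.
- arm.sense(): the state, without advancing time (a new reading comes with each control period).
- arm.snapshot(name): name is "scene" or "top" or "wrist"; returns the picture (384x512x3 uint8, red, green, blue); there is no depth.
- arm.camera_info(name): a dict with "intrinsics" (3x3 intrinsics, pixels), "pose" (4x4, takes a point from camera to world coordinates); the wrist camera has in their place "T_tool_cam" (4x4, takes a point from camera to tool coordinates, whose origin is the TCP and whose axes are the flange's). Camera axes: x right, y down, z forward; pixel columns grow to the right and rows downward; lengths in m; the calibration is good to about 2 mm. A picture is of the moment at which its call begins: read the wrist's pose just before it. camera_info takes no time and is no camera call.
- arm.finish_job(): hands the job in; it is judged then, once.
The state is a dict: "t": time; "qpos": joint angles; "joint_vel": joint speeds; "joint_efforts": joint torques, N m; "ee_pos": TCP position; "tool_rot": TCP orientation; "ft_force": force on the tool from outside, world axes, zero at the start; "torque": the same for the moment, N m; "opening": finger opening in m; "gripper_force": force on a finger pad.
Only numpy, scipy, OpenCV 4.12 (cv2) and the standard library are available. Lean on these libraries where they do the work, as an engineer would, in place of code of your own. Each camera call takes 0.05 s, during which the arm holds its last target. There are 200 camera calls.

## Task

Test the tube conveyor's stop: with a fingertip press the winged mushroom stop button in until it latches and take the finger off so that it is seen to stay in, then push one of its wings round clockwise (seen from above) with a finger until the head springs back out. Only then press the small round button of the other box all the way in to reset the conveyor, and let it come back. Work gently with the fingertips or outside of the fingers: pinch, grip or lift nothing, and leave the things standing about where they are.

Things in the scene. Friction and masses are not known exactly. Their poses are not given: they have to be found in the camera images.
- stop_station: Stop station: grey enclosure 90 x 90 mm, 55 mm high, fixed to the table; above its low 48 mm wide collar (top at 61 mm) sits a black mushroom head with two wings. Origin: centre of its underside, on the table, on the button's axis. Unturned, x points away from the robot, y left, z up; turned by up to 0.5 rad. It and the reset station may swap sides.
- stop_top (a point): Middle of the top of the mushroom head, where to press. It moves and turns with the head; 103 mm above the table when out, 95 mm when latched. The head is a shallow dome 60 mm in diameter and 26 mm thick; z up, y towards the left wing.
- wing_left (a point): Middle of one of two equal wings on opposite sides of the head, to be pushed round by a finger. A bar 12 mm wide and 16 mm high, from the rim (30 mm from the axis) to 52 mm from the axis; this point is 42 mm from the axis, at half its height (87 mm above the table when out, 79 latched). It turns with the head; y points outwards, z up. With the head out it points along the station's +y.
- wing_right (a point): The same point on the opposite wing, which points along -y of the station when the head is out; axes as those of wing_left (so its y axis points inwards).
- stop_button (a joint): How far the head is pressed in, m: 0 out, 0.012 fully in. A spring pushes it out with 6 N (out) to 10 N (fully in). Pressed deeper than about 0.009 it latches by itself: the head snaps about 34 degrees counterclockwise and, let go, stays at about 0.008. Press it to the bottom, on the dome and off the wings, so that it can turn.
- stop_twist (a joint): Turn of the head, rad, counterclockwise from above positive: about 0 out (and then it cannot turn counterclockwise), 0.6 latched, end stop -0.4. A spring drives it counterclockwise (3 to 4 N at a wing). To unlatch, push a wing clockwise to 0 or a little beyond (-0.1 to -0.2): the head springs out unless something lies on it, and stays out.
- reset_station: Reset station: grey enclosure 70 x 70 mm and 50 mm high, fixed to the table, with one small round black push button on top. Origin: centre of its underside, on the table, under the button; axes as the stop station's.
- reset_button_top (a point): Middle of the top of the small round push button (28 mm in diameter), 72 mm above the table when out and 10 mm above the 44 mm wide black ring round it; z up.
- reset_button (a joint): How far the reset button is pressed, m: 0 out, 0.006 fully in, which takes 5 N; it springs back by itself.
- lot_stamp: Bystander between the stations: upright hand stamp with black knob, 27 x 52 mm, 70 mm high, loose. Origin: centre of its underside.
- gauge: Bystander between the stations, farther back: flat pale plate gauge with two holes, 34 x 75 mm, 6 mm thick, loose. Origin: centre of its underside.
- label_roll: Bystander at the left: white roll of labels standing on end, 68 mm in diameter, 32 mm high, loose. Origin: centre of its underside.
- tube_6: Bystander at the left, farther back: orange tapered tube lying down, 98 mm long, 20 mm thick, loose. Origin: centre of its underside.
- weight_0: Bystander at the right: small check weight with a knob, 22 mm in diameter, 26 mm high, loose. Origin: centre of its underside.
- tamper: Bystander at the right: wooden tamping rod lying down along the robot's x, 142 mm long, 22 mm thick, loose. Origin: centre of its underside.

How it is judged (in metres and radians):
On the way, in this order (a step that is already met when the one before it is completed fails the run):
1. the stop button is latched in and the fingers are off it (value of joint stop_button above 0.006 m and value of joint stop_twist above 0.3 rad and contact force between each of the arm, the fingers and stop_twist below 0.2 N), for 0.2 s.
2. the head has been twisted back and has sprung out (value of joint stop_button below 0.0015 m and value of joint stop_twist below 0.1 rad), for 0.2 s.
3. the reset button is pressed in (value of joint reset_button above 0.004 m), for 0.05 s.
At the end, for the whole second after the job is handed in: The stop button is out (within 1.5 mm) and turned back (within 0.1 rad of 0), the reset button is out (within 1.5 mm), and every bystander is within 20 mm of where it stood (all of step 2 and value of joint stop_twist above -0.1 rad and value of joint reset_button below 0.0015 m and distance of each of lot_stamp, gauge, label_roll, tube_6, weight_0, tamper from where it was at the start of the episode below 0.02 m); the robot touches nothing.
It fails at once if the reset button is pressed (3 mm or more) while the stop button is not out (3 mm or more in) (value of joint each of reset_button, stop_button above 0.003 m).
It fails at once if a button or wing is struck hard or squeezed (more than 40 N) (contact force between the fingers and stop_twist above 40 N or contact force between the fingers and reset_station above 40 N).
It fails at once if a wing or the head is taken between the fingers ((horizontal distance between the grasp point and stop_top below 0.012 m and z of the grasp point in the frame of stop_top below 0.005 m) or (horizontal distance between the grasp point and wing_left below 0.007 m and z of the grasp point in the frame of wing_left below 0.012 m) or (horizontal distance between the grasp point and wing_right below 0.007 m and z of the grasp point in the frame of wing_right below 0.012 m)).
It fails at once if a bystander is moved by more than 20 mm or lifted by more than 10 mm (distance of any of lot_stamp, gauge, label_roll, tube_6, weight_0, tamper from where it was at the start of the episode above 0.02 m or height (world z) of any of lot_stamp, gauge, label_roll, tube_6, weight_0, tamper above 0.01 m).
It also fails if it takes over 51 s, if anything falls off the work surface, if the arm or the gripper's body presses on something with over 40 N, if the wrist force passes 120 N, or if a joint passes its speed limit or range.

## Working session

There is one attempt and no reset: what is moved stays moved. The work goes in short steps, Python scripts to look and compute and a tool call to move; the robot and the scene stay as the last step left them, time stands still between calls to the robot, and variables do not carry over. Pictures are saved under pics/ and viewed, at most 10 in all, crops included, and the job is handed in when it is done.

Besides the shell and the picture viewer there is one more tool, called by a JSON object that holds its "op" and its "data", one argument or row to a line. step_arm: Moves the arm, as the interface text tells. Its arguments: {"type":"object","properties":{"commands":{"type":"string"},"claw":{"type":"number"},"grip_force":{"type":"number"}},"required":["commands"]}

```bash
mkdir -p pics; python3 - <<'E'
from plant import arm
import cv2,numpy as np
np.set_printoptions(precision=4,suppress=True)
for n in("scene","top"):
    cv2.imwrite(f"pics/{n}0.png",arm.snapshot(n)[...,::-1]); i=arm.camera_info(n);print(n,i["intrinsics"],i["pose"])
print(arm.camera_info("wrist"))
s=arm.sense();print(s)
E
```

```text
scene [[401.7438   0.     259.795 ]
 [  0.     401.7438 193.0546]
 [  0.       0.       1.    ]] [[-0.5953 -0.4212  0.6843 -0.3133]
 [-0.8033  0.3318 -0.4947  0.5692]
 [-0.0187 -0.8441 -0.5358  0.7174]
 [ 0.      0.      0.      1.    ]]
top [[462.8198   0.     251.6757]
 [  0.     462.8198 190.2425]
 [  0.       0.       1.    ]] [[-0.0197 -0.994   0.1072  0.309 ]
 [-0.9998  0.0197 -0.001  -0.0054]
 [-0.0012 -0.1072 -0.9942  1.6237]
 [ 0.      0.      0.      1.    ]]
{'intrinsics': array([[340.062 ,   0.    , 256.3889],
       [  0.    , 340.062 , 189.7999],
       [  0.    ,   0.    ,   1.    ]]), 'T_tool_cam': array([[ 0.0007, -0.9603, -0.2789,  0.0722],
       [ 1.    ,  0.0007,  0.0001, -0.0007],
       [ 0.0001, -0.2789,  0.9603, -0.1292],
       [ 0.    ,  0.    ,  0.    ,  1.    ]])}
{'t': 0.1, 'qpos': array([70.0387, 24.9319,  1.4293, 90.1828, -0.665 , 64.9725, -4.3025]), 'joint_vel': array([ 0.0725, -0.0526, -0.0358, -0.1911,  0.0271,  0.0089,  0.0537]), 'joint_efforts': array([  0.0038, -67.1761,   1.0287, -31.69  ,   0.0159,   0.0073,
        -0.    ]), 'ee_pos': array([ 0.1519, -0.6058,  0.2446]), 'tool_rot': array([[ 0.97  ,  0.2433, -0.0004],
       [ 0.2433, -0.97  ,  0.0013],
       [-0.0001, -0.0014, -1.    ]]), 'ft_force': array([-0.0868,  0.0923,  0.1138]), 'torque': array([-0.0225,  0.0219,  0.0405]), 'gripper_force': 0.0, 'opening': 0.0853748090048016}
```

View pics/top0.png

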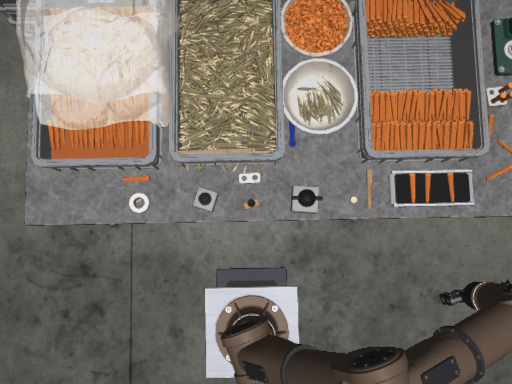

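View pics/scene0.png

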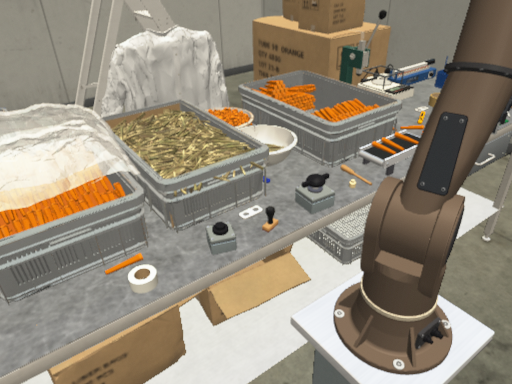

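The top view shows the stop station at about (306,198) with wings left and right, the reset station at (205,198), the stamp at (251,203) and the weight at (353,199). The scene view agrees. Next I cast rays.

```bash
cat > h.py <<'E'
from plant import arm
import cv2,numpy as np
np.set_printoptions(precision=4,suppress=True)
def cam(n,s=None):
    i=arm.camera_info(n)
    if n!="wrist": return i["intrinsics"],i["pose"]
    T=np.eye(4);T[:3,:3]=s["tool_rot"];T[:3,3]=s["ee_pos"]
    return i["intrinsics"],T@i["T_tool_cam"]
def ray(c,uv,z):
    K,P=c;d=P[:3,:3]@np.linalg.solve(K,[uv[0],uv[1],1.]);o=P[:3,3]
    return o+d*(z-o[2])/d[2]
E
python3 - <<'E'
from h import *
im=arm.snapshot("top");c=cam("top")
cv2.imwrite("pics/topc.png",cv2.resize(im[160:225,110:390,::-1],None,fx=2.8,fy=2.8,interpolation=cv2.INTER_CUBIC))
dark=(im.max(2)<45).astype(np.uint8)
n,l,st,ce=cv2.connectedComponentsWithStats(dark)
for k in range(1,n):
    if st[k,4]>15 and 170<ce[k][1]<215 and 180<ce[k][0]<330: print(st[k],ce[k],ray(c,ce[k],.09),ray(c,ce[k],.072),
      0.5*np.degrees(np.arctan2(*(lambda m:(2*m['mu11'],m['mu20']-m['mu02']))(cv2.moments((l==k).astype(np.uint8),True)))))
for uv,z in(((353,199),.02),((369,188),.02),((251,203),.07),((139,202),.03),((265,160),.1),((250,178),0.006)):print(uv,ray(c,uv,z))
E
```

```text
[298 190  24  16 202] [306.7475 197.3564] [ 0.447  -0.1896  0.09  ] [ 0.4486 -0.1918  0.072 ] -0.0920631996014547
[200 194   9   9  34] [204.0588 197.6176] [0.4529 0.152  0.09  ] [0.4546 0.1539 0.072 ] 14.990101440199204
[249 199   6   7  21] [251.4762 202.5714] [ 0.4332 -0.0054  0.09  ] [ 0.4347 -0.0054  0.072 ] 87.16556100977769
(353, 199) [ 0.4444 -0.3586  0.02  ]
(369, 188) [ 0.4817 -0.416   0.02  ]
(251, 203) [ 0.4334 -0.0038  0.07  ]
(139, 202) [0.4477 0.3831 0.03  ]
(265, 160) [ 0.5739 -0.0533  0.1   ]
(250, 178) [ 0.527  -0.0019  0.006 ]
```

View pics/topc.png

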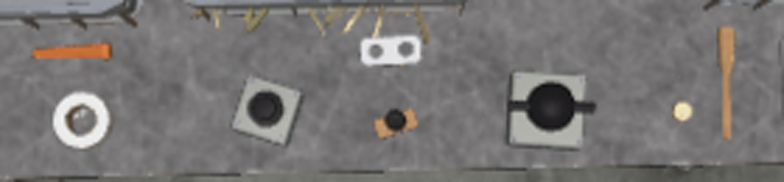

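The crop shows the stop station with its wings along y at yaw about 0, and the reset station to its left. I'll go over the stop station with the fingers shut and look from close by.

{"op": "step_arm", "data": {
  "commands": "0.018 0.025 0 -1.4;0.036 0.050 0 -2.8;0.058 0.080 0 -4.2;0.080 0.112 0 -5.6;0.102 0.144 0 -7;0.124 0.176 0 -8.4;0.146 0.208 0 -9.8;0.168 0.238 0 -11.2;0.188 0.265 0 -12.6;0.205 0.29 0 -14.1",
  "claw": 1
}}

```text
t: 0.98
ee_pos: [0.3582, -0.314, 0.2454]
tool_rot: [[1.0, -0.0, 0.0], [-0.0, -1.0, 0.0], [0.0, -0.0, -1.0]]
ft_force: [-0.1, -0.2, 0.2]
opening: 0.0003
gripper_force: 0.0
```

{"op": "step_arm", "data": {
  "commands": "0.018 0.025 0 0;0.036 0.050 0 0;0.055 0.077 0 0;0.073 0.102 0 0;0.085 0.118 0 0;0.09 0.126 0 0;0.09 0.126 0 0;0.09 0.126 0 0;0.09 0.126 0 0;0.09 0.126 0 0"
}}

```text
t: 1.82
ee_pos: [0.4461, -0.1919, 0.2452]
tool_rot: [[1.0, -0.003, -0.001], [-0.003, -1.0, -0.001], [-0.001, 0.001, -1.0]]
ft_force: [-0.7, 0.6, 0.2]
opening: -0.0001
gripper_force: 0.0
```

```bash
python3 - <<'E'
from h import *
s=arm.sense();im=arm.snapshot("wrist");c=cam("wrist",s)
print(s["t"],s["ee_pos"],s["tool_rot"],s["ft_force"],s["opening"])
cv2.imwrite("pics/w1.png",im[...,::-1])
dark=(im.max(2)<50).astype(np.uint8)
n,l,st,ce=cv2.connectedComponentsWithStats(dark)
for k in range(1,n):
    if st[k,4]>150: print(st[k],ce[k],ray(c,ce[k],.095))
E
```

```text
1.8167 [ 0.4461 -0.1919  0.2452] [[ 1.     -0.0031 -0.0005]
 [-0.0031 -1.     -0.0005]
 [-0.0005  0.0005 -1.    ]] [-0.6966  0.6471  0.163 ] -7.538024618550056e-05
[ 197  141  117   65 2801] [254.8115 172.598 ] [ 0.4519 -0.1896  0.095 ]
[ 50 164  40  28 460] [ 71.9957 174.3065] [ 0.4508 -0.0353  0.095 ]
[253 234   8  37 231] [256.368  252.4892] [ 0.3778 -0.1908  0.095 ]
[    0   260   512   124 27974] [256.2008 337.4982] [ 0.2861 -0.1904  0.095 ]
```

View pics/w1.png

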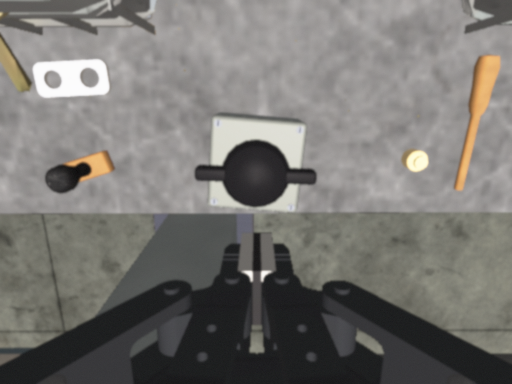

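The wrist view shows the stop head at (256,173), wing ends at (196,172) and (316,177), the stamp at (75,173) and the shut fingertips at about (256,234). The axis is near (0.451, -0.190). Descending.

{"op": "step_arm", "data": {
  "commands": "0.005 0.002 -0.02 0;0.005 0.002 -0.045 0;0.005 0.002 -0.07 0;0.005 0.002 -0.09 0;0.005 0.002 -0.105 0;0.005 0.002 -0.115 0;0.005 0.002 -0.118 0;0.005 0.002 -0.120 0;0.005 0.002 -0.120 0;0.005 0.002 -0.120 0"
}}

```text
t: 2.7
ee_pos: [0.4526, -0.1885, 0.1261]
tool_rot: [[1.0, -0.001, 0.001], [-0.001, -1.0, -0.001], [0.001, 0.001, -1.0]]
ft_force: [-0.9, -0.2, 1.0]
opening: 0.0002
gripper_force: 0.0
```

{"op": "step_arm", "data": {
  "commands": "0 0 -0.003 0;0 0 -0.005 0;0 0 -0.007 0;0 0 -0.009 0;0 0 -0.011 0;0 0 -0.013 0;0 0 -0.015 0;0 0 -0.017 0;0 0 -0.018 0;0 0 -0.018 0"
}}

```text
t: 3.53
ee_pos: [0.4524, -0.1885, 0.1075]
tool_rot: [[1.0, -0.001, 0.001], [-0.001, -1.0, -0.0], [0.001, 0.0, -1.0]]
ft_force: [-0.6, -0.5, 7.4]
opening: 0.0001
gripper_force: 3.9
```

{"op": "step_arm", "data": {
  "commands": "0 0 -0.001 0;0 0 -0.002 0;0 0 -0.003 0;0 0 -0.004 0;0 0 -0.0045 0;0 0 -0.005 0;0 0 -0.005 0;0 0 -0.005 0;0 0 -0.005 0;0 0 -0.005 0"
}}

```text
t: 4.37
ee_pos: [0.453, -0.1887, 0.1045]
tool_rot: [[1.0, -0.001, 0.002], [-0.001, -1.0, -0.001], [0.002, 0.001, -1.0]]
ft_force: [-7.2, 2.8, 31.3]
opening: -0.0003
gripper_force: 15.8
```

Bottomed at 31 N. Lifting to look.

{"op": "step_arm", "data": {
  "commands": "0 0 0.006 0;0 0 0.012 0;0 0 0.025 0;0 0 0.045 0;0 0 0.07 0;0 0 0.095 0;0 0 0.115 0;0 0 0.125 0;0 0 0.125 0;0 0 0.125 0"
}}

```text
t: 5.2
ee_pos: [0.4519, -0.1882, 0.2268]
tool_rot: [[1.0, -0.0, -0.0], [-0.0, -1.0, -0.0], [-0.0, 0.0, -1.0]]
ft_force: [0.3, -0.0, 0.2]
opening: -0.0002
gripper_force: 0.0
```

```bash
python3 - <<'E'
from h import *
s=arm.sense();im=arm.snapshot("wrist");c=cam("wrist",s)
print(s["t"],s["ee_pos"],s["ft_force"],s["opening"])
cv2.imwrite("pics/w2.png",im[...,::-1])
dark=(im.max(2)<50).astype(np.uint8)
n,l,st,ce=cv2.connectedComponentsWithStats(dark)
for k in range(1,n):
    if st[k,4]>1500 and ce[k][1]<250:
        m=cv2.moments((l==k).astype(np.uint8),True)
        print(st[k],ce[k],ray(c,ce[k],.085),.5*np.degrees(np.arctan2(2*m['mu11'],m['mu20']-m['mu02'])))
E
```

```text
5.2 [ 0.4519 -0.1882  0.2268] [ 0.2655 -0.0334  0.1511] -0.00020734483444564205
[ 206  150  106   66 3061] [258.949 182.622] [ 0.4513 -0.1893  0.085 ] -27.200352627801244
```

View pics/w2.png

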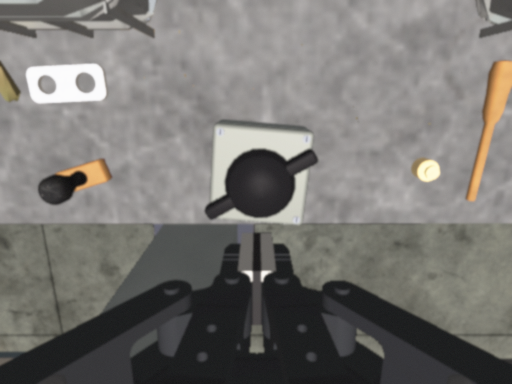

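The head is latched, turned ccw, with wing ends at (210,210) and (314,157). Next I bring the finger down on the robot's side of the left wing.

{"op": "step_arm", "data": {
  "commands": "-0.018 0.014 0 0;-0.040 0.030 0 0;-0.056 0.043 -0.01 0;-0.060 0.046 -0.03 0;-0.060 0.046 -0.06 0;-0.060 0.046 -0.09 0;-0.060 0.046 -0.115 0;-0.060 0.046 -0.13 0;-0.060 0.046 -0.139 0;-0.060 0.046 -0.139 0"
}}

```text
t: 6.08
ee_pos: [0.3902, -0.1416, 0.086]
tool_rot: [[1.0, -0.0, -0.005], [-0.0, -1.0, 0.002], [-0.005, -0.002, -1.0]]
ft_force: [0.6, -0.6, -0.2]
opening: 0.0002
gripper_force: 0.0
```

{"op": "step_arm", "data": {
  "commands": "0.002 0 0 0;0.004 0 0 0;0.006 0 0 0;0.008 0 0 0;0.010 0 0 0;0.012 0 0 0;0.014 0 0 0;0.016 0 0 0;0.018 0 0 0;0.020 0 0 0"
}}

```text
t: 6.92
ee_pos: [0.4101, -0.1415, 0.0878]
tool_rot: [[1.0, -0.0, -0.004], [-0.0, -1.0, 0.001], [-0.004, -0.001, -1.0]]
ft_force: [-6.9, 5.0, 3.0]
opening: -0.0002
gripper_force: 3.3
```

{"op": "step_arm", "data": {
  "commands": "0.002 0 0 0;0.004 0 0 0;0.006 0 0 0;0.008 0 0 0;0.010 0 0 0;0.012 0 0 0;0.014 0 0 0;0.016 0 0 0;0.018 0 0 0;0.020 0 0 0"
}}

```text
t: 7.75
ee_pos: [0.4317, -0.1419, 0.0881]
tool_rot: [[1.0, -0.0, -0.001], [-0.0, -1.0, 0.0], [-0.001, -0.0, -1.0]]
ft_force: [-2.1, 0.0, 1.6]
opening: 0.0003
gripper_force: 1.0
```

{"op": "step_arm", "data": {
  "commands": "0.001 0 0 0;0.002 0 0 0;0.003 0 0 0;0.004 0 0 0;0.005 0 0 0;0.006 0 0 0;0.007 0 0 0;0.008 0 0 0;0.009 0 0 0;0.010 0 0 0"
}}

```text
t: 8.58
ee_pos: [0.442, -0.1423, 0.0883]
tool_rot: [[1.0, -0.001, -0.0], [-0.001, -1.0, -0.0], [-0.0, 0.0, -1.0]]
ft_force: [-3.1, 0.1, -1.2]
opening: 0.0003
gripper_force: 1.9
```

{"op": "step_arm", "data": {
  "commands": "0.001 0 0 0;0.002 0 0 0;0.003 0 0 0;0.003 0 0 0;0.003 0 0 0;0 0 0 0;-0.004 0 0 0;-0.010 0 0 0;-0.018 0 0 0;-0.027 0 0 0"
}}

```text
t: 9.42
ee_pos: [0.4156, -0.1423, 0.0888]
tool_rot: [[1.0, -0.0, 0.003], [-0.0, -1.0, -0.0], [0.003, 0.0, -1.0]]
ft_force: [0.2, 0.2, -0.6]
opening: 0.0005
gripper_force: 0.0
```

{"op": "step_arm", "data": {
  "commands": "-0.012 0 0 0;-0.02 0 0.01 0;-0.025 0 0.03 0;-0.025 0 0.055 0;-0.025 0 0.08 0;-0.01 0 0.11 0;0.01 0 0.13 0;0.03 0 0.139 0;0.035 -0.02 0.139 0;0.035 -0.03 0.139 0"
}}

```text
t: 10.25
ee_pos: [0.4517, -0.1736, 0.2284]
tool_rot: [[1.0, 0.0, 0.004], [0.0, -1.0, -0.001], [0.004, 0.001, -1.0]]
ft_force: [0.3, -1.2, -0.5]
opening: -0.0001
gripper_force: 0.0
```

```bash
python3 - <<'E'
from h import *
s=arm.sense();im=arm.snapshot("wrist");c=cam("wrist",s)
print(s["t"],s["ee_pos"],s["ft_force"],s["opening"])
cv2.imwrite("pics/w3.png",im[...,::-1])
K,P=c
for z in(.087,.079):
  p=np.linalg.inv(P)@np.array([.4515,-.19,z,1]);print(K@p[:3]/p[2])
dark=(im.max(2)<50).astype(np.uint8)
n,l,st,ce=cv2.connectedComponentsWithStats(dark)
for k in range(1,n):
    if st[k,4]>1500 and ce[k][1]<250:
        m=cv2.moments((l==k).astype(np.uint8),True)
        print(st[k],ce[k],ray(c,ce[k],.095),.5*np.degrees(np.arctan2(2*m['mu11'],m['mu20']-m['mu02'])))
E
```

```text
10.25 [ 0.4517 -0.1736  0.2284] [ 0.3136 -1.2048 -0.5354] -8.765987486627508e-05
[277.2618 182.9588   1.    ]
[276.6885 180.5396   1.    ]
[ 216  152  124   67 3189] [277.122  184.6331] [ 0.4522 -0.1894  0.095 ] 0.9390292359648276
```

View pics/w3.png

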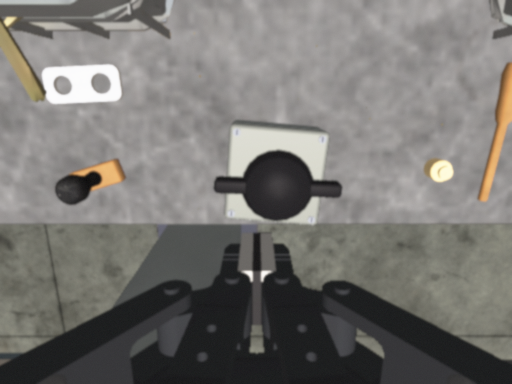

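The head is out again, with its wings level at (217,185) and (340,190). Moving to the reset station at a safe height.

{"op": "step_arm", "data": {
  "commands": "0 0.02 0.003 0;0 0.05 0.006 0;0 0.085 0.01 0;0 0.12 0.01 0;0 0.155 0.01 0;0 0.19 0.01 0;0 0.225 0.01 0;0 0.26 0.01 0;0 0.29 0.01 0;0 0.31 0.01 0"
}}

```text
t: 11.13
ee_pos: [0.4483, 0.1405, 0.2369]
tool_rot: [[1.0, 0.002, -0.001], [0.002, -1.0, 0.0], [-0.001, -0.0, -1.0]]
ft_force: [-0.1, 0.8, 0.2]
opening: -0.0002
gripper_force: 0.0
```

{"op": "step_arm", "data": {
  "commands": "0.004 0.012 0 0;0.004 0.017 0 0;0.004 0.017 0 0;0.004 0.017 0 0;0.004 0.017 0 0;0.004 0.017 0 0;0.004 0.017 0 0;0.004 0.017 0 0;0.004 0.017 0 0;0.004 0.017 0 0"
}}

```text
t: 11.97
ee_pos: [0.4541, 0.1546, 0.2373]
tool_rot: [[1.0, -0.001, 0.0], [-0.001, -1.0, -0.0], [0.0, 0.0, -1.0]]
ft_force: [-0.9, 0.1, -0.0]
opening: -0.0001
gripper_force: 0.0
```

```bash
python3 - <<'E'
from h import *
s=arm.sense();im=arm.snapshot("wrist");c=cam("wrist",s)
print(s["t"],s["ee_pos"],s["ft_force"],s["opening"])
cv2.imwrite("pics/w4.png",im[...,::-1])
dark=(im.max(2)<50).astype(np.uint8)
n,l,st,ce=cv2.connectedComponentsWithStats(dark)
for k in range(1,n):
    if st[k,4]>300 and ce[k][1]<250:
        print(st[k],ce[k],ray(c,ce[k],.066))
E
```

```text
11.9667 [0.4541 0.1546 0.2373] [-0.9152  0.1278 -0.0038] -7.606687642950162e-05
[402 172  39  29 439] [417.8246 182.8565] [0.4454 0.0078 0.066 ]
```

View pics/w4.png

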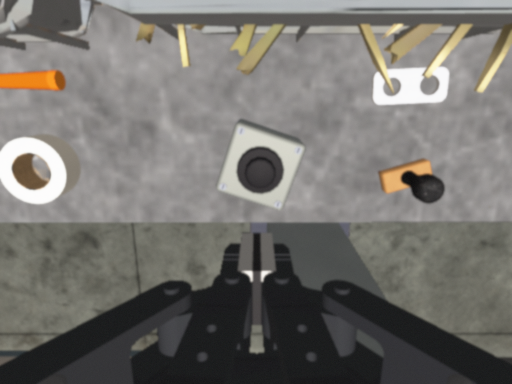

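The reset button is at (261,170), about (0.458, 0.151), with the stamp and gauge well clear. Pressing it.

{"op": "step_arm", "data": {
  "commands": "0.004 -0.003 -0.02 0;0.004 -0.003 -0.05 0;0.004 -0.003 -0.08 0;0.004 -0.003 -0.105 0;0.004 -0.003 -0.125 0;0.004 -0.003 -0.137 0;0.004 -0.003 -0.142 0;0.004 -0.003 -0.144 0;0.004 -0.003 -0.144 0;0.004 -0.003 -0.144 0"
}}

```text
t: 12.85
ee_pos: [0.4586, 0.1521, 0.0941]
tool_rot: [[1.0, -0.0, 0.001], [-0.0, -1.0, 0.0], [0.001, -0.0, -1.0]]
ft_force: [-0.3, 0.2, -0.2]
opening: 0.0
gripper_force: 0.0
```

{"op": "step_arm", "data": {
  "commands": "0 0 -0.002 0;0 0 -0.004 0;0 0 -0.006 0;0 0 -0.007 0;0 0 -0.008 0;0 0 -0.009 0;0 0 -0.010 0;0 0 -0.011 0;0 0 -0.012 0;0 0 -0.012 0"
}}

```text
t: 13.68
ee_pos: [0.4581, 0.1517, 0.0813]
tool_rot: [[1.0, -0.0, 0.0], [-0.0, -1.0, -0.0], [0.0, 0.0, -1.0]]
ft_force: [-0.5, -1.3, 4.5]
opening: -0.0002
gripper_force: 2.1
```

{"op": "step_arm", "data": {
  "commands": "0 0 -0.0005 0;0 0 -0.001 0;0 0 -0.0015 0;0 0 -0.002 0;0 0 -0.002 0;0 0 -0.002 0;0 0 -0.002 0;0 0 -0.002 0;0 0 -0.002 0;0 0 -0.002 0"
}}

```text
t: 14.52
ee_pos: [0.4582, 0.1518, 0.08]
tool_rot: [[1.0, -0.0, 0.001], [-0.0, -1.0, -0.0], [0.001, 0.0, -1.0]]
ft_force: [-2.8, -2.2, 14.4]
opening: -0.0004
gripper_force: 7.0
```

{"op": "step_arm", "data": {
  "commands": "0 0 0.004 0;0 0 0.010 0;0 0 0.02 0;0 0 0.04 0;0 0 0.065 0;0 0 0.09 0;0 0 0.11 0;0 0 0.12 0;0 0 0.12 0;0 0 0.12 0"
}}

```text
t: 15.35
ee_pos: [0.458, 0.1517, 0.1992]
tool_rot: [[1.0, -0.001, 0.001], [-0.001, -1.0, -0.0], [0.001, 0.0, -1.0]]
ft_force: [-0.2, 0.3, -0.2]
opening: -0.0004
gripper_force: 0.0
```

```bash
python3 - <<'E'
from h import *
a=arm.snapshot("wrist");b=arm.snapshot("top")
s=arm.sense();print(s["t"],s["ee_pos"],s["ft_force"])
cv2.imwrite("pics/end.png",np.vstack([cv2.resize(b[160:225,110:390,::-1],(512,119)),a[...,::-1]]))
E
```

```text
15.45 [0.4574 0.1513 0.1981] [-0.2012 -0.4909 -0.3144]
```

View pics/end.png

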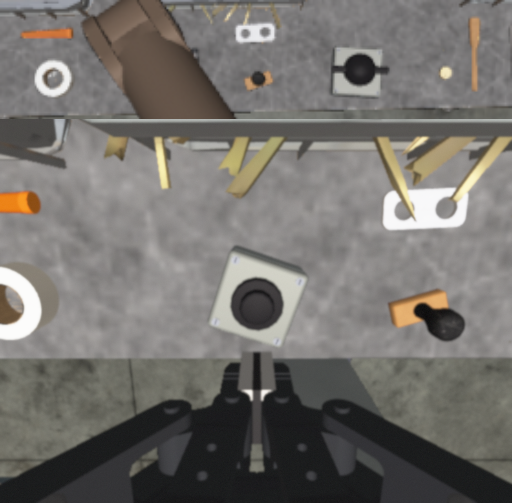

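The reset button bottomed at 14 N and is released. The stop head at (360,70) is out with its wings level, and the bystanders are undisturbed. Handing in.

```bash
python3 -c "
from plant import arm
print(arm.finish_job())"
```

```text
the job is handed in; nothing more can be done
None
```

I latched the stop button, twisted it back until the head sprang out, then pressed and released the reset button; nothing else was moved, and I handed the job in at about 15.5 s (no verdict was returned).

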